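Prove three rinsed dosing syringes and put the sticking one to soak

TASK

Three rinsed dosing syringes stand in the drying rack with their plungers drawn out: press each plunger down gently to see that it runs freely, leaving the sound ones fully home in their places in the rack. One of them will stiffen part-way: stop there, do not force it or draw it back out, and lift that syringe by its barrel and lower it nozzle first, without letting it drop, into the open clear jar, where it is left standing to soak. Keep the jar upright and leave the other things on the table and the shelf where they are.

Things in the scene. Friction and masses are not known exactly. Their poses are not given: they have to be found in the camera images.
- syr_a_grip (a point): Syringe A: white 60 ml dosing syringe, blue plunger, loose, about 120 g, nozzle down in the rack. Point on the axis at the place to grip, 95 mm above the nozzle tip, 15 mm below the flange's top; z up the barrel. Barrel 32 mm across, 96 mm long. The oval flange's wings run along x (56 mm over all); fingers closing along y meet the bare barrel. Take it out straight up
- syr_a_tip (a point): lower end of syringe A's nozzle (14 mm long, 9 mm thick), on its axis, z up the barrel. In the rack it is 6 mm above the table, and the lowest 46 mm of the syringe sit below the rack's top with about 1.5 mm play
- pad_a: blue round thumb pad, 28 mm across, 4 mm thick, on top of syringe A's plunger, to be pressed from above; origin at the centre of its top face, z up. Its top stands 120 mm above the nozzle tip (10 mm above the flange) when the plunger is home, up to 165 mm when drawn out. More than 20 N on it counts as forcing
- plunger_a (a joint): travel of syringe A's plunger in m: 0 fully drawn, 0.045 home; starts at 0 to 0.010, stays where left. Sound, it drags evenly, about 2.5 N, to the soft end stop at home (4 N/mm). In one syringe (any of A, B, C, not visible from outside) dried residue stops it: after 20 to 28 mm of travel the resistance climbs by about 2.5 N per further mm, and it springs a little back when let go
- syr_b_grip (a point): Syringe B: white 60 ml dosing syringe, green plunger, loose, about 120 g, nozzle down in the rack. Point on the axis at the place to grip, 95 mm above the nozzle tip, 15 mm below the flange's top; z up the barrel. Barrel 32 mm across, 96 mm long. The oval flange's wings run along x (56 mm over all); fingers closing along y meet the bare barrel. Take it out straight up
- syr_b_tip (a point): lower end of syringe B's nozzle (14 mm long, 9 mm thick), on its axis, z up the barrel. In the rack it is 6 mm above the table, and the lowest 46 mm of the syringe sit below the rack's top with about 1.5 mm play
- pad_b: green round thumb pad, 28 mm across, 4 mm thick, on top of syringe B's plunger, to be pressed from above; origin at the centre of its top face, z up. Its top stands 120 mm above the nozzle tip (10 mm above the flange) when the plunger is home, up to 165 mm when drawn out. More than 20 N on it counts as forcing
- plunger_b (a joint): travel of syringe B's plunger in m: 0 fully drawn, 0.045 home; starts at 0 to 0.010, stays where left. Sound, it drags evenly, about 4 N, to the soft end stop at home (4 N/mm). In one syringe (any of A, B, C, not visible from outside) dried residue stops it: after 20 to 28 mm of travel the resistance climbs by about 2.5 N per further mm, and it springs a little back when let go
- syr_c_grip (a point): Syringe C: white 60 ml dosing syringe, grey plunger, loose, about 120 g, nozzle down in the rack. Point on the axis at the place to grip, 95 mm above the nozzle tip, 15 mm below the flange's top; z up the barrel. Barrel 32 mm across, 96 mm long. The oval flange's wings run along x (56 mm over all); fingers closing along y meet the bare barrel. Take it out straight up
- syr_c_tip (a point): lower end of syringe C's nozzle (14 mm long, 9 mm thick), on its axis, z up the barrel. In the rack it is 6 mm above the table, and the lowest 46 mm of the syringe sit below the rack's top with about 1.5 mm play
- pad_c: grey round thumb pad, 28 mm across, 4 mm thick, on top of syringe C's plunger, to be pressed from above; origin at the centre of its top face, z up. Its top stands 120 mm above the nozzle tip (10 mm above the flange) when the plunger is home, up to 165 mm when drawn out. More than 20 N on it counts as forcing
- plunger_c (a joint): travel of syringe C's plunger in m: 0 fully drawn, 0.045 home; starts at 0 to 0.010, stays where left. Sound, it drags evenly, about 5.5 N, to the soft end stop at home (4 N/mm). In one syringe (any of A, B, C, not visible from outside) dried residue stops it: after 20 to 28 mm of travel the resistance climbs by about 2.5 N per further mm, and it springs a little back when let go
- rack: plywood drying rack, fixed, 70 x 266 mm, its top board 52 mm above the table; origin on the table under its middle, three places in a row along its y axis at -80, 0 and +80 mm, in which the syringes stand in any order
- jar_floor (a point): centre of the inner floor of the clear plastic soaking jar, 5 mm above the table. The jar is loose, 0.3 kg, 66 mm outside, 60 mm inside, 60 mm high, blue bands at the rim; z up. Its blue flip-top lid is open, thrown back level with the rim on the side this point's y axis points to, reaching about 120 mm from the jar's centre
- jar_mouth (a point): centre of the jar's open mouth, 61 mm above the table
- dish: bystander: terracotta dish, 84 mm across, 26 mm high; origin under its centre
- scraper: bystander: yellow hard plastic scraper, about 115 x 95 x 12 mm, on the plank shelf; origin under its middle
- brush: bystander: wooden scrubbing brush, 130 x 48 x 38 mm, long along its x axis; origin under its centre
- pin_1: bystander: red clothespin on the table, 72 x 16 x 10 mm, long along its x axis; origin under its centre
- pin_2: bystander: red clothespin on the plank shelf, 72 x 16 x 10 mm, long along its x axis; origin under its centre
- pin_3: bystander: red clothespin on the plank shelf, 72 x 16 x 10 mm, long along its x axis; origin under its centre
Things that resemble listed ones, but are neither listed nor needed, are in the scene too. What is shaped like the part that bears syr_c_grip but purple or turquoise is not meant. Leave any purple look-alike of the part that bears syr_b_grip alone.

How it is judged:
On the way:
1. a syringe is brought down into the jar still held in the fingers, its nozzle within 30 mm of the jar's floor (((contact force between the fingers and syr_a above 1 N and horizontal distance between syr_a_tip and jar_floor below 0.032 m and z of syr_a_tip in the frame of jar_floor below 0.03 m) or (contact force between the fingers and syr_b above 1 N and horizontal distance between syr_b_tip and jar_floor below 0.032 m and z of syr_b_tip in the frame of jar_floor below 0.03 m) or (contact force between the fingers and syr_c above 1 N and horizontal distance between syr_c_tip and jar_floor below 0.032 m and z of syr_c_tip in the frame of jar_floor below 0.03 m))), for 0.05 s.
At the end, for the whole second after the job is handed in: Two plungers within 4 mm of home, their syringes in place in the rack (12 mm, 0.15 rad); the sticking one stands in the jar, nozzle tip within 15 mm of its floor and 32 mm of its centre, leaning under 0.6 rad, plunger left pressed 18 to 40 mm; jar upright within 0.1 rad; all at rest (((value of joint plunger_a between 0.018 and 0.0405 m and horizontal distance between syr_a_tip and jar_floor below 0.032 m and z of syr_a_tip in the frame of jar_floor below 0.015 m and angle between syr_a_grip's own z axis and vertical below 0.6 rad and value of joint each of plunger_b, plunger_c above 0.041 m and distance of each of syr_b_grip, syr_c_grip from where it was at the start of the episode below 0.012 m and angle between each of syr_b_grip, syr_c_grip's own z axis and vertical below 0.15 rad) or (value of joint plunger_b between 0.018 and 0.0405 m and horizontal distance between syr_b_tip and jar_floor below 0.032 m and z of syr_b_tip in the frame of jar_floor below 0.015 m and angle between syr_b_grip's own z axis and vertical below 0.6 rad and value of joint each of plunger_a, plunger_c above 0.041 m and distance of each of syr_a_grip, syr_c_grip from where it was at the start of the episode below 0.012 m and angle between each of syr_a_grip, syr_c_grip's own z axis and vertical below 0.15 rad) or (value of joint plunger_c between 0.018 and 0.0405 m and horizontal distance between syr_c_tip and jar_floor below 0.032 m and z of syr_c_tip in the frame of jar_floor below 0.015 m and angle between syr_c_grip's own z axis and vertical below 0.6 rad and value of joint each of plunger_a, plunger_b above 0.041 m and distance of each of syr_a_grip, syr_b_grip from where it was at the start of the episode below 0.012 m and angle between each of syr_a_grip, syr_b_grip's own z axis and vertical below 0.15 rad)) and linear speed of each of pad_a, pad_b, pad_c below 0.02 m/s and angle between jar_floor's own z axis and vertical below 0.1 rad); the robot touches nothing.
It fails at once if a thumb pad is pressed with more than 20 N (contact force between any of the fingers, the arm and pad_a above 20 N or contact force between any of the fingers, the arm and pad_b above 20 N or contact force between any of the fingers, the arm and pad_c above 20 N).
It fails at once if a bystander (dish, scraper, brush or clothespin) is moved more than 20 mm (distance of any of dish, scraper, brush, pin_1, pin_2, pin_3 from where it was at the start of the episode above 0.02 m).
It fails at once if the jar is tipped by more than 0.35 rad (angle between jar_floor's own z axis and vertical above 0.35 rad).
It also fails if it takes over 67 s, if anything falls off the work surface, if the arm or the gripper's body presses on something with over 40 N, if the wrist force passes 120 N, or if a joint passes its speed limit or range.

ROBOT

A 7-joint arm with a two-finger parallel gripper is mounted at the origin on the work surface. World frame = base frame: x ahead of the robot, y to its left, z up, the work surface at z = 0. Lengths are in m, angles in rad, forces in N, time in s.
With the tool pointing down it reaches from about 0.425 to 0.825 m from the base axis. Payload 3.6 kg.
Tool frame: the origin (TCP) lies at the very end of the fingers, on their centre line; the grasp point (between the pads) lies grip_depth behind it (grip_depth is the distance from the TCP to the grasp point, in m); z points along the fingers, x is the direction in which the jaws open and shut, and the axes are right-handed (so a half turn about z gives the same grasp; the last joint's range is limited). The gripper opens to 85 mm and grips with 20 to 120 N. Pads are 22 mm wide; open, the fingers measure 114 mm over their backs; the gripper's body (76 mm by 85 mm) begins 54 mm behind the grasp point. The pads swing forward as they close: fully open they stand 13 mm farther back than shut.
Start: joints at [-1.21, 0.615, -0.013, 1.423, 0.008, 1.103, -0.04], TCP at [0.246, 0.602, 0.231] pointing down, gripper open.
Joint ranges: [-3.12, 3.12], [-0.3, 2.06], [-1.34, 1.32], [0.26, 2.42], [-1.36, 4.5], [0.01, 1.98], [-2.84, 2.84]. Speed limits (rad/s): [2.79, 2.79, 3.14, 3.14, 3.14, 3.14, 3.14].

INTERFACE

Orientations are given as a unit quaternion [w, x, y, z].
In Python, from workcell import * gives the robot as it stands.
- The arm moves only by the tool move_arm, never from a script. Its argument "commands" is text: rows parted by semicolons, each of 6 numbers parted by spaces: the shift along the world's x, y, z in units of 0.1 m (1.0 is 0.1 m), then the turn, a rotation vector about the world's x, y, z in units of 0.12 rad (1.0 is 0.12 rad). In form: tx ty tz ax ay az; .... A call has 1 to 5 rows; each row shifts and turns the pose as measured when the row begins; what a row does not reach is not made up. A row lasts 1/12 s, in which the tool goes at most 41.7 mm and 7.16 degrees, less where a joint would pass 70% of its speed; a pose out of reach is approached as far as the arm can. A call with a number of a shift or a turn outside -1 to 1 is refused whole. A call with a gripper value outside its range is refused whole. "hand" is the gripper command: -1 is shut, 1 is fully open, values between are in proportion, set as the call begins (left out, the last holds). The fingers move at their own pace and stop on an object; "newtons" is the grip in N (left out, the last holds). Time passes only in rows, so rows that do not move let the fingers close. It gives the time, the measured TCP pose, the force and the opening at its end, in the units of the state.
- get_state(): the state, without advancing time (a new reading comes with each control period).
- camera(name): name is "scene" or "top"; returns the picture (480x640x3 uint8, blue, green, red); there is no depth.
- camera_info(name): a dict with "fx", "fy", "cx", "cy" (pixels), "position" and "orientation" of the camera in the world. Camera axes: x right, y down, z forward; pixel columns grow to the right and rows downward; lengths in m; the calibration is good to about 2 mm. A picture is of the moment at which its call begins. camera_info takes no time and is no camera call.
- close_job(): hands the job in, once; it reports no verdict.
Trained networks look in the newest picture that a camera, given by its name, has taken for a name from the list of things; names that differ only in an ending like _2 or _b are one class to them, and where a whole thing is asked for, a point or a joint stands for the part that bears it (a point fixed in the world has none). Each returns a list of dicts, best first, with "score" (0 to 1); they miss things now and then, are a little off and sometimes report something else, mostly with a low value. They report only what shows in the picture. A call takes as long as a camera call. They do not tell look-alikes from the thing itself.
- look_for(camera, label): "centre" ([row, column] in pixels, amid what is visible of it).
The state is a dict: "time_s": time; "joint_positions": joint angles; "qd": joint speeds; "effort": joint torques, N m; "position": TCP position; "tool_rot": TCP orientation; "force": force on the tool from outside, world axes, zero at the start; "moment": the same for the moment, N m; "width": opening from 0.0 (shut) to 1.0 (fully open).
Only numpy, scipy, OpenCV 4.12 (cv2) and the standard library are available. Lean on these libraries where they do the work, as an engineer would, in place of code of your own. Each camera call takes 0.05 s, during which the arm holds its last target.

## Working session

There is one attempt and no reset: what is moved stays moved. The work goes in short steps, Python scripts to look and compute and a tool call to move; the robot and the scene stay as the last step left them, time stands still between calls to the robot, and variables do not carry over. Pictures are saved under pics/ and viewed, and the job is handed in when it is done.

Besides the shell and the picture viewer there is one more tool, called as name(argument=value, ...) on one line, values as JSON. move_arm: Moves the arm, as the interface text tells. Shifts and turns lie within -1 to 1; 1 stands for 0.1 m of shift or 0.12 rad of turn. Its arguments: {"type":"object","properties":{"commands":{"type":"string"},"hand":{"type":"number"},"newtons":{"type":"number"}},"required":["commands"]}

```bash
ls; mkdir -p pics; python3 - <<'E'
from workcell import *
import cv2
s=get_state();print({k:s[k] for k in('time_s','position','tool_rot','force','width')})
for n in('scene','top'):
    cv2.imwrite(f'pics/{n}0.png',camera(n));print(n,camera_info(n))
print(get_state()['time_s'])
E
```

```text
pics
{'time_s': 0.0, 'position': array([0.24552716, 0.60099499, 0.23010193]), 'tool_rot': array([ 7.67352992e-04,  8.30085535e-01,  5.57634512e-01, -1.07986104e-03]), 'force': array([ 0.26911272, -0.05077845, -0.75703367]), 'width': 0.9972746331165105}
scene {'fx': 453.64922961878966, 'fy': 453.64922961878966, 'cx': 319.7420637445333, 'cy': 243.08662102949546, 'position': array([0.84742625, 0.26977767, 0.75333253]), 'orientation': array([-0.11465148,  0.3950385 ,  0.87933805, -0.23992545])}
top {'fx': 455.6538608075579, 'fy': 455.6538608075579, 'cx': 326.41536889631715, 'cy': 241.46833578734567, 'position': array([0.43786255, 0.04847601, 1.05148202]), 'orientation': array([ 0.03733197, -0.70387133,  0.70693436, -0.05844052])}
0.1
```

View pics/scene0.png

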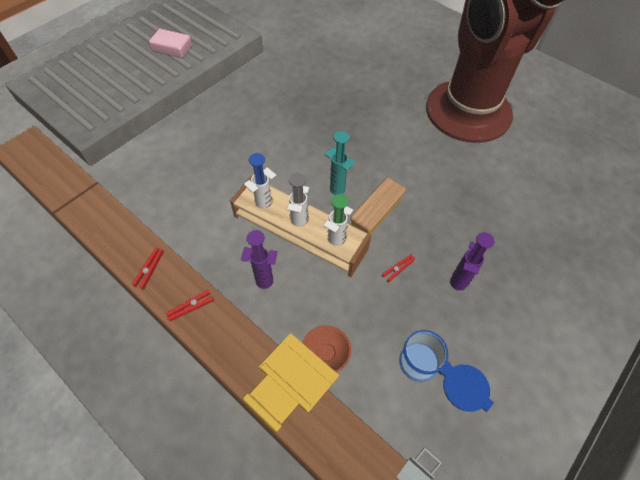

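View pics/top0.png

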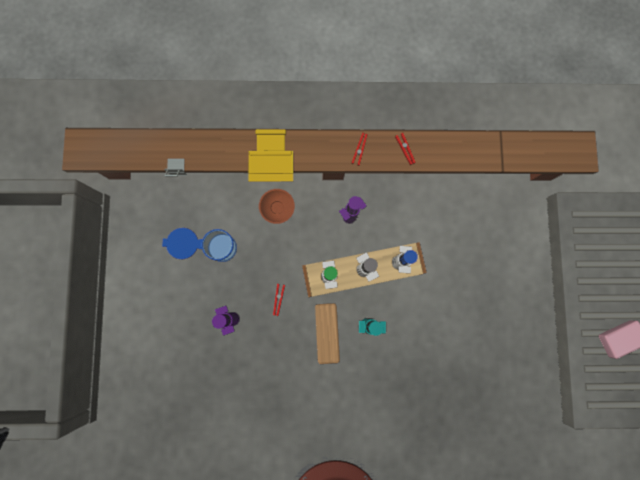

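```bash
python3 - <<'E'
import cv2
t=cv2.imread('pics/top0.png');s=cv2.imread('pics/scene0.png')
cv2.imwrite('pics/t_rack.png',cv2.resize(t[230:310,290:440],None,fx=5,fy=5,interpolation=cv2.INTER_CUBIC))
cv2.imwrite('pics/s_rack.png',cv2.resize(s[140:280,220:380],None,fx=4,fy=4,interpolation=cv2.INTER_CUBIC))
a=cv2.resize(t[215:275,155:250],None,fx=4,fy=4,interpolation=cv2.INTER_CUBIC)
b=cv2.resize(s[320:420,390:500],None,fx=3.5,fy=3.5,interpolation=cv2.INTER_CUBIC)
import numpy as np
c=np.zeros((350,780,3),np.uint8);c[:240,:380]=a;c[:350,390:775]=b
cv2.imwrite('pics/jar0.png',c)
E
```

```text
(no output)
```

View pics/t_rack.png

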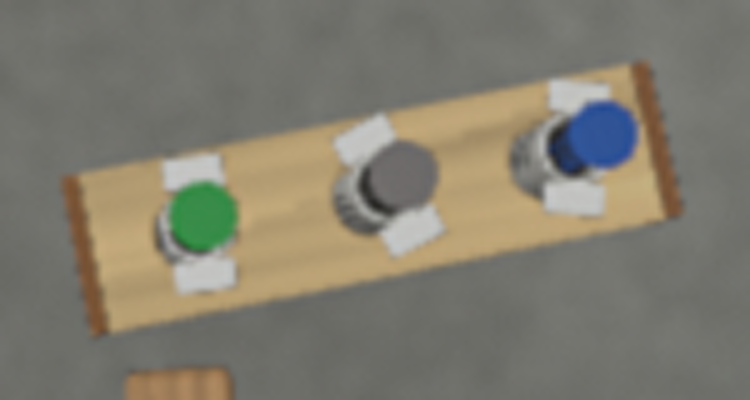

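View pics/s_rack.png

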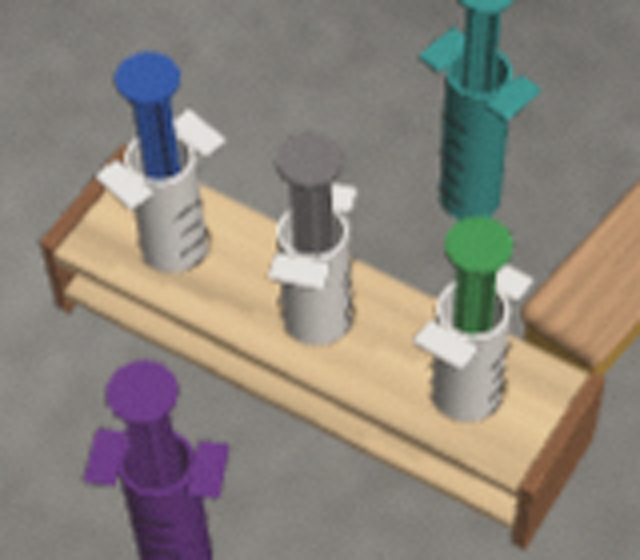

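View pics/jar0.png

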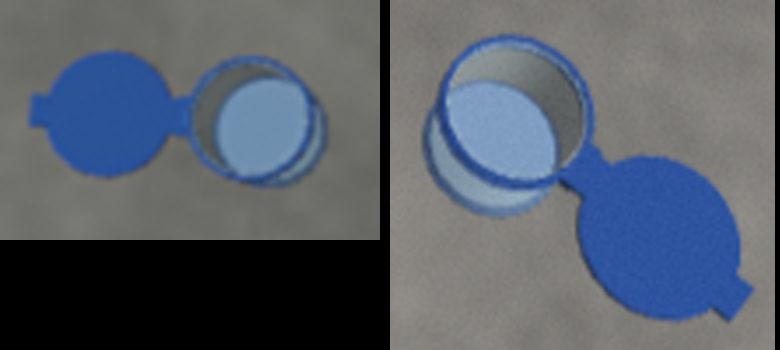

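```bash
cat > h.py <<'E'
import numpy as np
from scipy.spatial.transform import Rotation as R
from workcell import *
def ray(n,px):
    c=camera_info(n);q=c['orientation']
    r=R.from_quat([q[1],q[2],q[3],q[0]]).as_matrix()
    d=r@np.array([(px[0]-c['cx'])/c['fx'],(px[1]-c['cy'])/c['fy'],1]);return np.array(c['position']),d/np.linalg.norm(d)
def onz(n,px,z):
    o,d=ray(n,px);return o+d*(z-o[2])/d[2]
def tri(p,q):
    A=np.zeros((3,3));b=np.zeros(3);rs=[ray('top',p),ray('scene',q)]
    for o,d in rs:
        M=np.eye(3)-np.outer(d,d);A+=M;b+=M@o
    x=np.linalg.solve(A,b)
    return x,[np.linalg.norm((np.eye(3)-np.outer(d,d))@(x-o)) for o,d in rs]
def proj(n,X):
    c=camera_info(n);q=c['orientation']
    r=R.from_quat([q[1],q[2],q[3],q[0]]).as_matrix();v=r.T@(np.array(X)-c['position'])
    return c['cx']+c['fx']*v[0]/v[2],c['cy']+c['fy']*v[1]/v[2]
def cr(p,f,o): return (np.array(p)+.5)/f-.5+np.array(o)
E
python3 - <<'E'
from h import *
np.set_printoptions(precision=4,suppress=True)
T=lambda p:cr(p,5,(290,230));S=lambda p:cr(p,4,(220,140))
for n,a,b in(('B',(203,216),(478,244)),('C',(399,176),(309,159)),('A',(602,135),(148,77))):
    print(n,*tri(T(a),S(b)))
cs=[onz('top',T(p),.052) for p in((65,177),(645,62),(680,216),(98,333))]
print(np.array(cs)); m=np.mean(cs,0);print('rack',m, np.linalg.norm(cs[0]-cs[1]),np.linalg.norm(cs[1]-cs[2]))
u=(cs[0]-cs[1]+cs[3]-cs[2]);u/=np.linalg.norm(u);print('ydir',u,np.arctan2(-u[0],u[1]))
for k in(-.08,0,.08):print(m+u*k)
for n,w1,w2 in(('B',(194,173),(205,275)),('C',(364,138),(413,231)),('A',(578,97),(574,198))):
    p,q=onz('top',T(w1),.115),onz('top',T(w2),.115);d=p-q;print(n,'flange mid',(p+q)/2,'ang',np.arctan2(d[1],d[0]))
for n,w1,w2 in(('B',(516,283),(447,345)),('C',(343,198),(300,271)),('A',(200,132),(125,185))):
    p,q=onz('scene',S(w1),.115),onz('scene',S(w2),.115);d=q-p;print(n,'sc flange mid',(p+q)/2,'ang',np.arctan2(d[1],d[0]))
print('jar',tri(cr((250,119),4,(155,215)),cr((126,112),3.5,(390,320))))
print(onz('top',cr((250,119),4,(155,215)),.061),onz('scene',cr((126,112),3.5,(390,320)),.061))
print('lid',onz('top',cr((107,115),4,(155,215)),.061))
print('purple',onz('top',(355,205),.12),onz('top',(223,318),.12),'teal',onz('top',(372,326),.12))
s=get_state();print(s['position'],R.from_quat(np.roll(s['tool_rot'],-1)).as_matrix())
E
```

```text
B [0.4978 0.0136 0.1633] [np.float64(0.0010299241004049146), np.float64(0.0010299241004048695)]
C [ 0.5133 -0.0634  0.1672] [np.float64(0.0017158770467324957), np.float64(0.0017158770467325132)]
A [ 0.5284 -0.1424  0.1702] [np.float64(0.0010122120049738778), np.float64(0.0010122120049739457)]
[[ 0.5221  0.0708  0.052 ]
 [ 0.5725 -0.1873  0.052 ]
 [ 0.5038 -0.2006  0.052 ]
 [ 0.454   0.0564  0.052 ]]
rack [ 0.5131 -0.0652  0.052 ] 0.26297616562922116 0.06993278142611341
ydir [-0.1909  0.9816  0.    ] 0.1920767160855933
[ 0.5284 -0.1437  0.052 ]
[ 0.5131 -0.0652  0.052 ]
[0.4978 0.0133 0.052 ]
B flange mid [0.4973 0.0141 0.115 ] ang 0.10032809741148437
C flange mid [ 0.5132 -0.0641  0.115 ] ang 0.4700560924131515
A flange mid [ 0.5283 -0.1424  0.115 ] ang -0.06931180495929995
B sc flange mid [0.4965 0.0164 0.115 ] ang -0.031740968586749845
C sc flange mid [ 0.5111 -0.0624  0.115 ] ang 0.29888009552644307
A sc flange mid [ 0.5277 -0.1436  0.115 ] ang -0.07874198959204044
jar (array([0.5678, 0.2567, 0.0572]), [np.float64(0.0006766019836130544), np.float64(0.0006766019836130191)])
[0.5671 0.2565 0.061 ] [0.5697 0.2561 0.061 ]
lid [0.5695 0.3337 0.061 ]
purple [ 0.6417 -0.0401  0.12  ] [0.4105 0.2286 0.12  ] teal [ 0.3924 -0.0708  0.12  ]
[0.2455 0.6011 0.2302] [[ 0.3781  0.9258 -0.0009]
 [ 0.9258 -0.3781 -0.0022]
 [-0.0023  0.     -1.    ]]
```

move_arm(commands="0.16 -0.38 0.05 0 0 0.25;0.16 -0.38 0.05 0 0 0.25;0.16 -0.38 0.05 0 0 0.25;0.16 -0.38 0 0 0 0.25;0.16 -0.38 0 0 0 0.25", hand=-1)

```text
time_s: 0.52
position: [0.3162, 0.4138, 0.24]
tool_rot: [-0.002, 0.777, 0.629, -0.005]
force: [0.7, -0.4, 0.1]
width: 0.299
```

```bash
python3 -c "
import workcell
print([x for x in dir(workcell) if x[0]!='_']); print(getattr(workcell,'grip_depth',None), workcell.get_state().keys())"
```

```text
['Unreachable', 'camera', 'camera_info', 'close_job', 'get_state', 'grip_depth', 'look_for']
0.0187 dict_keys(['time_s', 'joint_positions', 'qd', 'effort', 'position', 'tool_rot', 'force', 'moment', 'width'])
```

move_arm(commands="0.18 -0.37 0 0 0 0.25;0.18 -0.37 0 0 0 0.25;0.18 -0.37 0 0 0 0.25;0.18 -0.37 0 0 0 0.25;0.18 -0.37 0 0 0 0.25")

```text
time_s: 0.93
position: [0.4039, 0.2246, 0.2391]
tool_rot: [-0.001, 0.724, 0.689, -0.006]
force: [0.7, 0.6, -0.7]
width: 0.001
```

move_arm(commands="0.18 -0.37 0 0 0 0.25;0.18 -0.37 0 0 0 0.25;0.18 -0.37 0 0 0 0.25;0.15 -0.35 0 0 0 0.25;0.0 -0.1 0 0 0 0.2")

```text
time_s: 1.35
position: [0.4746, 0.0564, 0.2384]
tool_rot: [0.001, 0.674, 0.739, -0.008]
force: [-0.7, -0.0, -0.5]
width: 0.002
```

move_arm(commands="0.12 -0.22 -0.1 0 0 0;0.11 -0.2 -0.1 0 0 0;0 0 -0.1 0 0 0;0 0 -0.1 0 0 0;0 0 0 0 0 0")

```text
time_s: 1.77
position: [0.4985, 0.0038, 0.1961]
tool_rot: [0.002, 0.679, 0.734, -0.009]
force: [0.2, 0.2, -0.7]
width: -0.002
```

move_arm(commands="0 0.1 -0.1 0 0.05 0;0 0 -0.05 0 0 0;0 0 0 0 0 0")

```text
time_s: 2.02
position: [0.4981, 0.0152, 0.1798]
tool_rot: [-0.001, 0.679, 0.734, -0.012]
force: [0.4, 0.0, 0.9]
width: 0.001
```

```bash
python3 - <<'E'
from h import *
import cv2
t=camera('top');s=camera('scene')
st=get_state();print(st['position'],st['force'],R.from_quat(np.roll(st['tool_rot'],-1)).as_matrix()[:,2])
c=np.zeros((400,800,3),np.uint8)
c[:400,:400]=cv2.resize(t[220:320,280:380],(400,400));c[:,400:]=cv2.resize(s[140:260,280:400],(400,400))
cv2.imwrite('pics/p1.png',c)
E
```

```text
[0.49849279 0.01568019 0.18059131] [-0.4775473  -0.00750197  0.32374014] [-0.01661575 -0.01504329 -0.99974878]
```

View pics/p1.png

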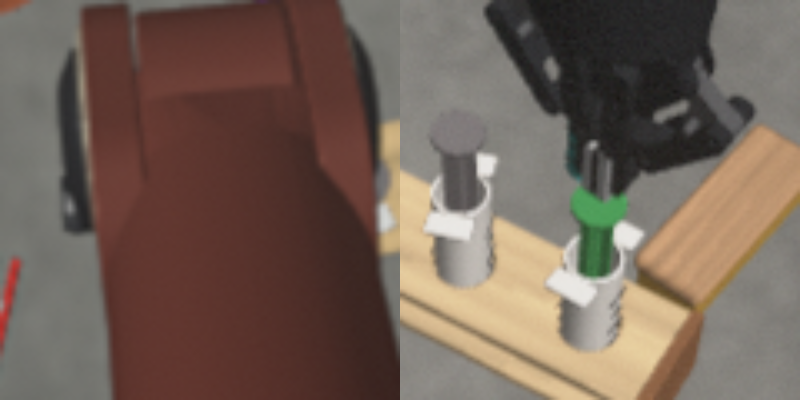

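move_arm(commands="0 -0.01 -0.05 0.12 -0.14 0;0 0 -0.05 0 0 0;0 0 -0.05 0 0 0;0 0 -0.05 0 0 0;0 0 -0.05 0 0 0")

```text
time_s: 2.53
position: [0.5012, 0.0165, 0.1575]
tool_rot: [0.003, 0.677, 0.736, 0.003]
force: [-0.2, -0.0, 4.3]
width: -0.003
```

move_arm(commands="-0.03 -0.02 -0.04 0 0 0;0 0 -0.04 0 0 0")

```text
time_s: 2.7
position: [0.4997, 0.0151, 0.1498]
tool_rot: [0.004, 0.677, 0.736, 0.004]
force: [0.9, 0.8, 4.3]
width: -0.003
```

move_arm(commands="0 0 -0.04 0 0 0;0 0 -0.03 0 0 0")

```text
time_s: 2.87
position: [0.5006, 0.0157, 0.1427]
tool_rot: [0.005, 0.677, 0.736, 0.005]
force: [0.8, 1.1, 4.6]
width: -0.004
```

move_arm(commands="-0.02 -0.01 -0.03 0 0 0;0 0 -0.03 0 0 0")

```text
time_s: 3.03
position: [0.4992, 0.015, 0.1364]
tool_rot: [0.005, 0.677, 0.736, 0.006]
force: [0.7, 0.4, 4.2]
width: 0.001
```

move_arm(commands="-0.01 -0.01 -0.03 0 0 0;0 0 -0.03 0 0 0")

```text
time_s: 3.2
position: [0.4987, 0.0141, 0.1301]
tool_rot: [0.006, 0.677, 0.736, 0.007]
force: [0.3, 0.1, 4.3]
width: -0.001
```

move_arm(commands="0 0 -0.02 -0.1 0 0;0 0 -0.02 0 0 0")

```text
time_s: 3.37
position: [0.499, 0.0141, 0.1256]
tool_rot: [0.01, 0.677, 0.736, 0.002]
force: [1.0, 1.9, 6.6]
width: -0.003
```

move_arm(commands="0 0 -0.01 0 0 0;0 0 -0.01 0 0 0")

```text
time_s: 3.53
position: [0.5008, 0.0155, 0.1244]
tool_rot: [0.011, 0.676, 0.736, 0.004]
force: [-0.4, 1.6, 10.6]
width: 0.0
```

move_arm(commands="0 0 0.2 0 0 0;0 0 0.3 0.07 0.18 0;0.02 -0.05 0.25 0 0 0;0.05 -0.3 0.05 0 0 0;0.05 -0.3 0 0 0 0")

```text
time_s: 3.95
position: [0.5061, -0.043, 0.2026]
tool_rot: [-0.007, 0.67, 0.742, -0.006]
force: [0.3, 0.1, -0.2]
width: 0.001
```

move_arm(commands="0.0 -0.1 0 0 0 0;0 0 0 0 0 0")

```text
time_s: 4.12
position: [0.505, -0.0606, 0.2018]
tool_rot: [-0.006, 0.673, 0.739, -0.009]
force: [-0.6, 0.6, 0.1]
width: -0.002
```

move_arm(commands="0.07 -0.03 -0.12 0.04 -0.15 0;0 0 -0.1 0 0 0;0 0 0 0 0 0")

```text
time_s: 4.37
position: [0.5093, -0.0617, 0.1767]
tool_rot: [-0.004, 0.674, 0.739, -0.002]
force: [0.3, 0.9, 0.4]
width: -0.001
```

```bash
cat > st.py <<'E'
from h import *
st=get_state();print(st['time_s'],st['position'].round(4),st['force'].round(1));M=R.from_quat(np.roll(st['tool_rot'],-1)).as_matrix();z=M[:,2]
print('fix turn units',(z[1]*-1/.12).round(3),(z[0]/.12).round(3),'tool x ang',np.arctan2(M[1,0],M[0,0]).round(3))
E
python3 st.py
```

```text
4.3667 [ 0.5093 -0.0617  0.1767] [0.3 0.9 0.4]
fix turn units -0.02 -0.07 tool x ang 1.663
```

move_arm(commands="0.04 -0.03 -0.05 0 -0.05 0;0 0 -0.05 0 0 0;0 0 -0.05 0 0 0;0 0 -0.04 0 0 0")

```text
time_s: 4.7
position: [0.514, -0.0615, 0.1571]
tool_rot: [-0.002, 0.672, 0.741, 0.001]
force: [-0.1, -0.4, 5.7]
width: -0.001
```

move_arm(commands="0 0 -0.04 0 0 0;0 0 -0.03 0 0 0")

```text
time_s: 4.87
position: [0.5152, -0.0608, 0.1511]
tool_rot: [-0.001, 0.671, 0.741, 0.002]
force: [-0.2, -0.7, 5.7]
width: 0.002
```

move_arm(commands="-0.02 -0.03 -0.03 0 0 0;0 0 -0.02 0 0 0")

```text
time_s: 5.03
position: [0.5144, -0.0628, 0.1473]
tool_rot: [0.0, 0.671, 0.742, 0.003]
force: [-1.7, -0.5, 8.2]
width: -0.001
```

move_arm(commands="0 0 -0.02 0 0 0;0 0 -0.02 0 0 0")

```text
time_s: 5.2
position: [0.5161, -0.0618, 0.1458]
tool_rot: [0.002, 0.67, 0.742, 0.004]
force: [-1.7, 0.4, 11.5]
width: 0.001
```

move_arm(commands="0 0 0.2 0 0 0;0 0 0.25 0 0 0;0.02 -0.1 0.15 0 0 0;0.06 -0.3 0.05 0 0 0;0.06 -0.3 0 0 0 0")

```text
time_s: 5.62
position: [0.5293, -0.1207, 0.2129]
tool_rot: [-0.002, 0.663, 0.749, 0.006]
force: [0.2, -0.3, -0.8]
width: -0.005
```

move_arm(commands="0.0 -0.1 0 0 0 0;0 0 0 0 0 0")

```text
time_s: 5.78
position: [0.53, -0.1372, 0.2134]
tool_rot: [0.0, 0.666, 0.746, 0.005]
force: [0.5, 1.1, -1.0]
width: -0.003
```

```bash
python3 st.py
```

```text
5.7833 [ 0.53   -0.1372  0.2134] [ 0.5  1.1 -1. ]
fix turn units -0.055 0.06 tool x ang 1.685
```

move_arm(commands="-0.01 -0.06 -0.15 -0.04 0.05 0;0 0 -0.15 0 0 0;0 0 0 0 0 0")

```text
time_s: 6.03
position: [0.5286, -0.1401, 0.1821]
tool_rot: [-0.001, 0.665, 0.747, 0.002]
force: [-0.4, 0.2, 0.2]
width: -0.003
```

move_arm(commands="0 0 -0.05 0 0 0;0 0 -0.05 0 0 0;0 0 -0.05 0 0 0;0 0 -0.04 0 0 0")

```text
time_s: 6.37
position: [0.5295, -0.1355, 0.1631]
tool_rot: [-0.001, 0.663, 0.749, 0.003]
force: [-0.5, -0.9, 3.2]
width: -0.004
```

move_arm(commands="0 -0.04 -0.04 0 0 0;0 -0.03 -0.04 0 0 0;0 0 -0.03 0 0 0")

```text
time_s: 6.62
position: [0.5308, -0.1417, 0.1525]
tool_rot: [-0.0, 0.662, 0.749, 0.004]
force: [-0.8, 1.0, 3.1]
width: 0.001
```

move_arm(commands="-0.01 0 -0.03 0 0 0;0 0 -0.03 0 0 0")

```text
time_s: 6.78
position: [0.5301, -0.1417, 0.1463]
tool_rot: [-0.0, 0.663, 0.749, 0.005]
force: [-0.4, 0.6, 2.2]
width: -0.002
```

move_arm(commands="-0.01 0 -0.03 0 0 0;0 0 -0.03 0 0 0")

```text
time_s: 6.95
position: [0.5293, -0.1415, 0.1399]
tool_rot: [-0.0, 0.663, 0.749, 0.005]
force: [-0.3, 1.2, 3.2]
width: 0.001
```

move_arm(commands="-0.01 0 -0.03 0 0 0;0 0 -0.03 0 0 0")

```text
time_s: 7.12
position: [0.5284, -0.1412, 0.1333]
tool_rot: [0.0, 0.662, 0.749, 0.006]
force: [0.3, 0.6, 2.8]
width: -0.003
```

move_arm(commands="0 0 -0.03 0 0 0;0 0 -0.02 0 0 0")

```text
time_s: 7.28
position: [0.5284, -0.1409, 0.1276]
tool_rot: [0.0, 0.662, 0.749, 0.006]
force: [-0.0, 0.5, 2.3]
width: -0.0
```

move_arm(commands="0 0 -0.02 0 0 0;0 0 -0.01 0 0 0")

```text
time_s: 7.45
position: [0.5293, -0.1403, 0.1249]
tool_rot: [0.0, 0.662, 0.749, 0.007]
force: [-0.3, 2.1, 9.6]
width: 0.002
```

move_arm(commands="0 0 -0.01 0 0 0")

```text
time_s: 7.53
position: [0.5302, -0.1399, 0.1247]
tool_rot: [0.001, 0.662, 0.749, 0.007]
force: [-0.7, 2.5, 9.3]
width: 0.005
```

move_arm(commands="0 0 0.3 0 0 0;0 -0.1 0.4 0 0 0;0 -0.35 0.2 0 0 0;0 -0.4 0 0 0 0;0 -0.4 0 0 0 0")

```text
time_s: 7.95
position: [0.5294, -0.2553, 0.2159]
tool_rot: [-0.004, 0.653, 0.757, 0.008]
force: [1.0, 0.2, -0.2]
width: -0.003
```

```bash
python3 st.py; python3 - <<'E'
from h import *
import cv2
t=camera('top');s=camera('scene')
cv2.imwrite('pics/t2r.png',t);cv2.imwrite('pics/s2r.png',s)
c=np.zeros((400,800,3),np.uint8)
c[:400,:400]=cv2.resize(t[230:310,340:420],(400,400),interpolation=cv2.INTER_CUBIC);c[:,400:]=cv2.resize(s[160:240,260:340],(400,400),interpolation=cv2.INTER_CUBIC)
cv2.imwrite('pics/p2.png',c)
E
```

```text
7.95 [ 0.5294 -0.2553  0.2159] [ 1.   0.2 -0.2]
fix turn units -0.145 0.03 tool x ang 1.718
```

View pics/p2.png

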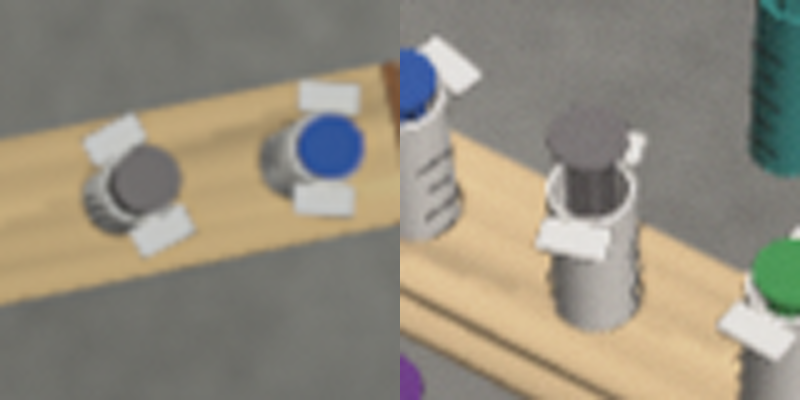

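View pics/s2r.png

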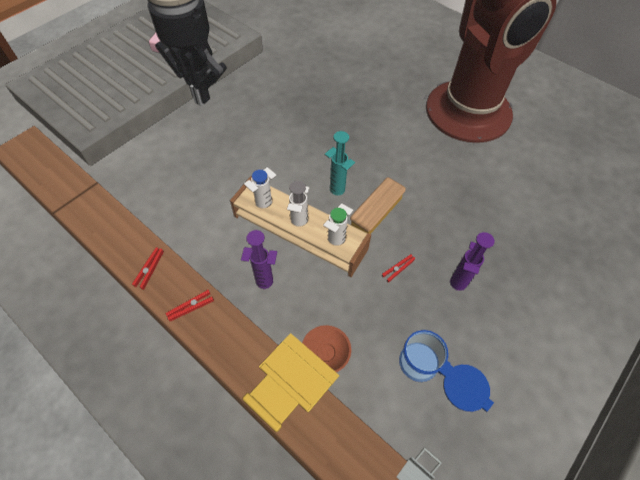

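```bash
python3 - <<'E'
from h import *
np.set_printoptions(precision=4,suppress=True)
T=lambda p:cr(p,5,(340,230));S=lambda p:cr(p,5,(260,160))
print(tri(T((145,179)),S((188,137))))
p,q=onz('top',T((114,140)),.115),onz('top',T((162,231)),.115);d=p-q;print((p+q)/2,np.arctan2(d[1],d[0]))
p,q=onz('top',T((83,137)),.115),onz('top',T((136,114)),.115);d=p-q;print('edge',np.arctan2(d[1],d[0])-np.pi/2)
p,q=onz('top',T((142,258)),.115),onz('top',T((194,228)),.115);d=p-q;print('edge',np.arctan2(d[1],d[0])-np.pi/2, np.linalg.norm(d))
p,q=onz('scene',S((140,227)),.115),onz('scene',S((210,240)),.115);d=p-q;print('edge sc',np.arctan2(d[1],d[0])-np.pi/2, np.linalg.norm(d))
E
```

```text
(array([ 0.5135, -0.064 ,  0.1469]), [np.float64(0.001247807679019949), np.float64(0.0012478076790199155)])
[ 0.5128 -0.0639  0.115 ] 0.47056726570039104
edge 0.4050233897530431
edge 0.5124926057081112 0.024940433480496724
edge sc -2.6326445992108467 0.024795129130980895
```

move_arm(commands="0 0.35 0 -0.1 0 0.6;-0.04 0.38 0 0 0 0.6;-0.04 0.38 0 0 0 0.6;-0.04 0.38 0 0 0 0.5;-0.02 0.2 0 0 0 0.3", hand=0.4, newtons=30)

```text
time_s: 8.47
position: [0.5061, -0.1069, 0.2103]
tool_rot: [0.003, 0.541, 0.841, -0.006]
force: [0.2, -0.1, 0.3]
width: 0.693
```

move_arm(commands="0 0 0 0 0 0;0 0 0 0 0 0")

```text
time_s: 8.63
position: [0.5045, -0.1006, 0.2091]
tool_rot: [0.0, 0.536, 0.844, -0.006]
force: [0.2, 0.3, 0.1]
width: 0.698
```

```bash
python3 st.py
```

```text
8.6333 [ 0.5045 -0.1006  0.2091] [0.2 0.3 0.1]
fix turn units 0.09 -0.047 tool x ang 2.01
```

move_arm(commands="0.04 0.18 0 0.09 -0.05 0.2;0.04 0.15 0 0 0 0;0 0.04 0 0 0 0;0 0 0 0 0 0")

```text
time_s: 8.97
position: [0.5128, -0.0655, 0.2076]
tool_rot: [0.0, 0.528, 0.849, -0.001]
force: [-0.4, -0.5, 0.2]
width: 0.7
```

```bash
python3 st.py
```

```text
8.9667 [ 0.5128 -0.0655  0.2076] [-0.4 -0.5  0.2]
fix turn units 0.009 -0.005 tool x ang 2.028
```

move_arm(commands="0 0.01 -0.2 0 0 0;0 0 -0.2 0 0 0;0 0 -0.1 0 0 0;0 0 0 0 0 0")

```text
time_s: 9.3
position: [0.5145, -0.0691, 0.1566]
tool_rot: [0.003, 0.531, 0.848, -0.001]
force: [0.3, 1.1, -0.4]
width: 0.7
```

```bash
python3 st.py; python3 - <<'E'
from h import *
import cv2
s=camera('scene')
cv2.imwrite('pics/p3.png',cv2.resize(s[120:270,220:380],None,fx=4,fy=4,interpolation=cv2.INTER_CUBIC))
E
```

```text
9.3 [ 0.5145 -0.0691  0.1566] [ 0.3  1.1 -0.4]
fix turn units 0.034 0.034 tool x ang 2.023
```

View pics/p3.png

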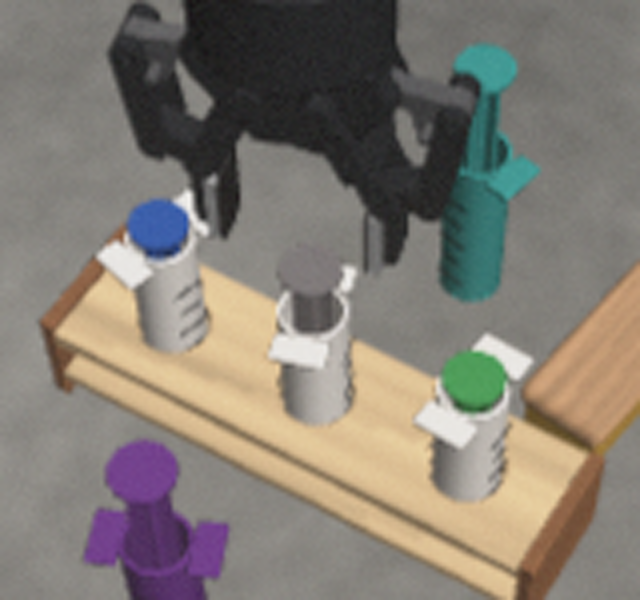

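```bash
python3 - <<'E'
from h import *
st=get_state();M=R.from_quat(np.roll(st['tool_rot'],-1)).as_matrix();p=st['position']
n=M[:,1]
for c in((112,50),(120,110),(150,155),(222,238),(205,210),(470,95),(440,215),(415,215),(378,272),(385,262),(365,265)):
    o,d=ray('scene',cr(c,4,(220,120)))
    for off in(-.011,0,.011):
        X=o+d*(((p+n*off)-o)@n)/(d@n);v=X-p
        print(c,off,'lat %.3f h %.3f'%(v@M[:,0],-v@M[:,2]),end=' | ')
    print()
E
```

```text
(112, 50) -0.011 lat -0.077 h 0.082 | (112, 50) 0 lat -0.071 h 0.094 | (112, 50) 0.011 lat -0.066 h 0.106 | 
(120, 110) -0.011 lat -0.078 h 0.048 | (120, 110) 0 lat -0.072 h 0.061 | (120, 110) 0.011 lat -0.067 h 0.074 | 
(150, 155) -0.011 lat -0.067 h 0.025 | (150, 155) 0 lat -0.062 h 0.038 | (150, 155) 0.011 lat -0.057 h 0.052 | 
(222, 238) -0.011 lat -0.039 h -0.019 | (222, 238) 0 lat -0.035 h -0.005 | (222, 238) 0.011 lat -0.030 h 0.010 | 
(205, 210) -0.011 lat -0.046 h -0.003 | (205, 210) 0 lat -0.041 h 0.011 | (205, 210) 0.011 lat -0.036 h 0.026 | 
(470, 95) -0.011 lat 0.065 h 0.100 | (470, 95) 0 lat 0.067 h 0.112 | (470, 95) 0.011 lat 0.069 h 0.124 | 
(440, 215) -0.011 lat 0.056 h 0.029 | (440, 215) 0 lat 0.058 h 0.042 | (440, 215) 0.011 lat 0.061 h 0.056 | 
(415, 215) -0.011 lat 0.046 h 0.025 | (415, 215) 0 lat 0.048 h 0.039 | (415, 215) 0.011 lat 0.051 h 0.052 | 
(378, 272) -0.011 lat 0.030 h -0.018 | (378, 272) 0 lat 0.033 h -0.003 | (378, 272) 0.011 lat 0.036 h 0.012 | 
(385, 262) -0.011 lat 0.033 h -0.010 | (385, 262) 0 lat 0.036 h 0.005 | (385, 262) 0.011 lat 0.039 h 0.019 | 
(365, 265) -0.011 lat 0.025 h -0.015 | (365, 265) 0 lat 0.028 h -0.000 | (365, 265) 0.011 lat 0.031 h 0.014 |
```

move_arm(commands="-0.01 0.05 -0.05 0.03 0.03 0.1;0 0 0 0 0 0;0 0 0 0 0 0", hand=0.15)

```text
time_s: 9.6
position: [0.515, -0.0661, 0.1534]
tool_rot: [0.002, 0.527, 0.85, 0.0]
force: [-0.6, -1.3, -0.0]
width: 0.575
```

```bash
python3 st.py
```

```text
9.6 [ 0.515  -0.0661  0.1534] [-0.6 -1.3 -0. ]
fix turn units 0.014 0.035 tool x ang 2.032
```

move_arm(commands="-0.015 0.02 -0.12 0 0.03 0;0 0 -0.12 0 0 0;0 0.02 -0.12 0 0 0;0 0 0 0 0 0")

```text
time_s: 9.93
position: [0.5165, -0.0627, 0.1198]
tool_rot: [0.005, 0.527, 0.85, 0.001]
force: [-0.1, 0.1, -0.0]
width: 0.575
```

move_arm(commands="-0.04 -0.02 -0.1 0 0 0;0 0 -0.1 0 0 0;0 0 -0.1 0 0 0;-0.02 0 -0.03 0 0 0;0 0 0 0 0 0")

```text
time_s: 10.35
position: [0.5135, -0.0651, 0.0882]
tool_rot: [0.008, 0.527, 0.85, 0.003]
force: [0.5, -0.8, -0.1]
width: 0.576
```

```bash
python3 st.py; python3 - <<'E'
from h import *
import cv2
s=camera('scene')
cv2.imwrite('pics/p4.png',cv2.resize(s[120:270,220:380],None,fx=4,fy=4,interpolation=cv2.INTER_CUBIC))
E
```

```text
10.35 [ 0.5135 -0.0651  0.0882] [ 0.5 -0.8 -0.1]
fix turn units 0.03 0.14 tool x ang 2.032
```

View pics/p4.png

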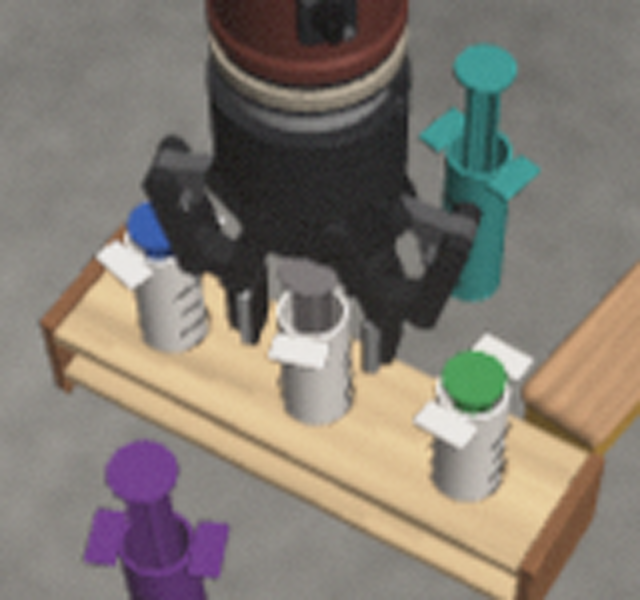

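move_arm(commands="0 0.01 -0.04 0.03 0.12 0;0 0 0 0 0 0")

```text
time_s: 10.57
position: [0.5145, -0.064, 0.0849]
tool_rot: [0.001, 0.527, 0.85, 0.001]
force: [-0.6, -0.9, 0.2]
width: 0.575
```

move_arm(commands="0 0 0 0 0 0;0 0 0 0 0 0;0 0 0 0 0 0;0 0 0 0 0 0", hand=-1, newtons=35)

```text
time_s: 10.9
position: [0.5156, -0.0641, 0.0855]
tool_rot: [0.002, 0.527, 0.85, 0.001]
force: [0.0, 0.4, -1.0]
width: 0.355
```

```bash
python3 st.py
```

```text
10.9 [ 0.5156 -0.0641  0.0855] [ 0.   0.4 -1. ]
fix turn units -0.0 0.043 tool x ang 2.032
```

move_arm(commands="0 0 0.1 0 0 0;0 0 0.15 0 0 0;0 0 0.2 0 0 0;0 0 0.2 0 0 0;0 0 0 0 0 0")

```text
time_s: 11.32
position: [0.5156, -0.0639, 0.1542]
tool_rot: [0.002, 0.527, 0.85, 0.002]
force: [0.9, -0.5, -0.1]
width: 0.352
```

```bash
python3 st.py
```

```text
11.3167 [ 0.5156 -0.0639  0.1542] [ 0.9 -0.5 -0.1]
fix turn units -0.003 0.044 tool x ang 2.032
```

move_arm(commands="0 0 0.25 0 0 0;0 0 0.25 0 0 0;0 0 0.25 0 0.04 0;0 0 0.1 0 0 0;0 0 0 0 0 0")

```text
time_s: 11.73
position: [0.5125, -0.0636, 0.2427]
tool_rot: [-0.002, 0.527, 0.85, -0.001]
force: [1.0, -1.2, -1.7]
width: 0.351
```

```bash
python3 st.py; python3 - <<'E'
from h import *
import cv2
s=camera('scene')
cv2.imwrite('pics/p5.png',cv2.resize(s[70:270,200:400],None,fx=3,fy=3,interpolation=cv2.INTER_CUBIC))
E
```

```text
11.7333 [ 0.5125 -0.0636  0.2427] [ 1.  -1.2 -1.7]
fix turn units -0.006 -0.026 tool x ang 2.032
```

View pics/p5.png

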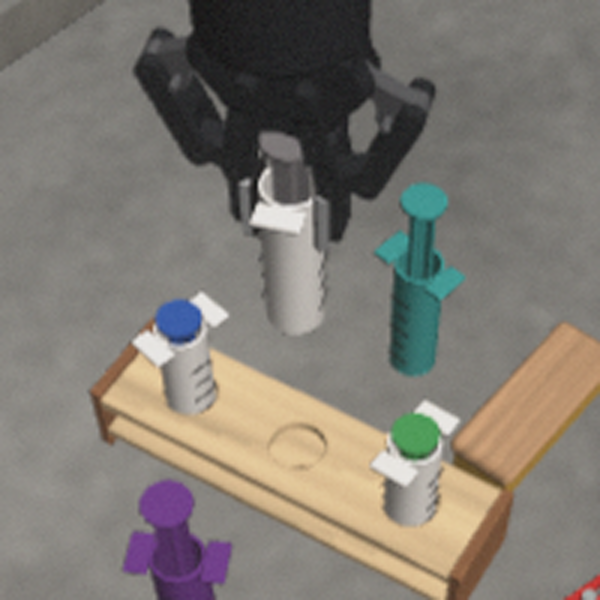

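move_arm(commands="0.03 0.15 0 0 0 0;0.06 0.3 0 0 0 0;0.06 0.35 0 0 0 0;0.06 0.35 0 0 0 0;0.06 0.35 0 0 0 0")

```text
time_s: 12.2
position: [0.5343, 0.0771, 0.2353]
tool_rot: [-0.005, 0.537, 0.844, -0.009]
force: [0.4, -0.2, 0.4]
width: 0.354
```

move_arm(commands="0.06 0.35 0 0 0 0;0.06 0.35 0 0 0 0;0.06 0.35 0 0 0 0;0.04 0.25 0 0 0 0;0 0.1 0 0 0 0")

```text
time_s: 12.62
position: [0.5508, 0.2295, 0.2253]
tool_rot: [-0.011, 0.534, 0.846, -0.013]
force: [-0.7, 1.4, -1.6]
width: 0.358
```

move_arm(commands="0 0 0 0 0 0;0 0 0 0 0 0")

```text
time_s: 12.78
position: [0.5482, 0.2321, 0.2219]
tool_rot: [-0.013, 0.531, 0.847, -0.015]
force: [-0.4, -0.5, -0.1]
width: 0.35
```

```bash
python3 st.py
```

```text
12.7833 [0.5482 0.2321 0.2219] [-0.4 -0.5 -0.1]
fix turn units 0.098 -0.327 tool x ang 2.022
```

Correct tilt and centre over the jar (0.568, 0.2565).

move_arm(commands="0.1 0.1 0.02 0.1 -0.3 0;0.1 0.1 0.02 0 0 0;0 0 0 0 0 0;0 0 0 0 0 0")

```text
time_s: 13.12
position: [0.5679, 0.2407, 0.2228]
tool_rot: [-0.001, 0.536, 0.844, -0.007]
force: [-1.2, -0.4, -2.2]
width: 0.356
```

```bash
python3 st.py
```

```text
13.1167 [0.5679 0.2407 0.2228] [-1.2 -0.4 -2.2]
fix turn units 0.088 -0.071 tool x ang 2.011
```

move_arm(commands="0 0.15 -0.1 0.09 -0.07 0;0 0.02 -0.1 0 0 0;0 0 -0.1 0 0 0;0 0 0 0 0 0")

```text
time_s: 13.45
position: [0.5682, 0.2476, 0.1909]
tool_rot: [0.001, 0.54, 0.841, -0.003]
force: [-1.5, -0.8, -0.9]
width: 0.352
```

```bash
python3 st.py; python3 - <<'E'
from h import *
import cv2
s=camera('scene');t=camera('top')
p=get_state()['position'];print([proj('scene',X) for X in (p-[0,0,.0795],[.568,.2565,.005],[.568,.2565,.061])])
c=np.zeros((600,800,3),np.uint8)
c[:,:500]=cv2.resize(s[240:420,350:500],(500,600),interpolation=cv2.INTER_CUBIC)
c[:300,500:]=cv2.resize(t[190:290,155:255],(300,300))
cv2.imwrite('pics/p6.png',c)
E
```

```text
13.45 [0.5682 0.2476 0.1909] [-1.5 -0.8 -0.9]
fix turn units 0.06 -0.011 tool x ang 2.0
[(np.float64(428.6407875437378), np.float64(337.00450182004806)), (np.float64(419.25075446284166), np.float64(361.3765068659)), (np.float64(426.4403541410302), np.float64(351.02088180934487))]
```

View pics/p6.png

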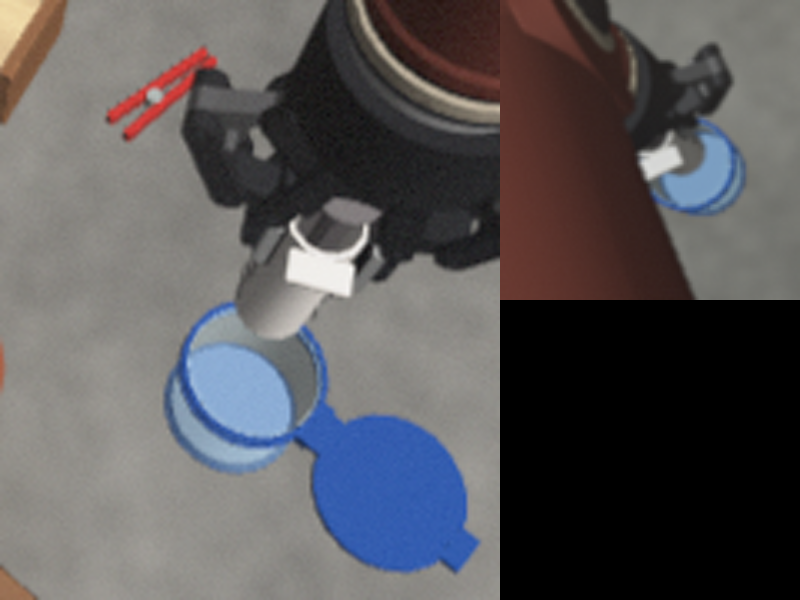

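move_arm(commands="0 0.12 -0.1 0.06 0 0;0 0.03 -0.12 0 0 0;0 0.02 -0.12 0 0 0;0 0 0 0 0 0")

```text
time_s: 13.88
position: [0.5707, 0.2664, 0.1576]
tool_rot: [0.001, 0.541, 0.841, 0.003]
force: [-1.9, -0.2, -1.2]
width: 0.359
```

```bash
python3 st.py
```

```text
13.8833 [0.5707 0.2664 0.1576] [-1.9 -0.2 -1.2]
fix turn units -0.032 0.048 tool x ang 1.998
```

move_arm(commands="-0.02 -0.1 0 -0.03 0.04 0;0 0 0 0 0 0")

```text
time_s: 14.05
position: [0.5679, 0.2563, 0.1563]
tool_rot: [-0.0, 0.54, 0.841, -0.001]
force: [0.6, -1.1, -0.5]
width: 0.35
```

```bash
python3 st.py
```

```text
14.05 [0.5679 0.2563 0.1563] [ 0.6 -1.1 -0.5]
fix turn units 0.01 -0.012 tool x ang 2.0
```

Centred. Lower in steps (tip at ~0.077 now).

move_arm(commands="0 0 -0.1 0 0 0;0 0 -0.1 0 0 0;0 0 0 0 0 0")

```text
time_s: 14.3
position: [0.5689, 0.2557, 0.136]
tool_rot: [0.001, 0.541, 0.841, 0.0]
force: [-0.7, 0.2, -1.1]
width: 0.348
```

move_arm(commands="0 0 -0.1 0 0 0;0 0 -0.1 0 0 0;0 0 0 0 0 0")

```text
time_s: 14.55
position: [0.5691, 0.2554, 0.1139]
tool_rot: [0.001, 0.541, 0.841, 0.0]
force: [0.1, -0.2, -1.5]
width: 0.354
```

```bash
python3 st.py; python3 - <<'E'
from h import *
import cv2
s=camera('scene')
cv2.imwrite('pics/p7.png',cv2.resize(s[260:420,350:510],(600,600),interpolation=cv2.INTER_CUBIC))
E
```

```text
14.55 [0.5691 0.2554 0.1139] [ 0.1 -0.2 -1.5]
fix turn units -0.0 0.015 tool x ang 1.998
```

View pics/p7.png

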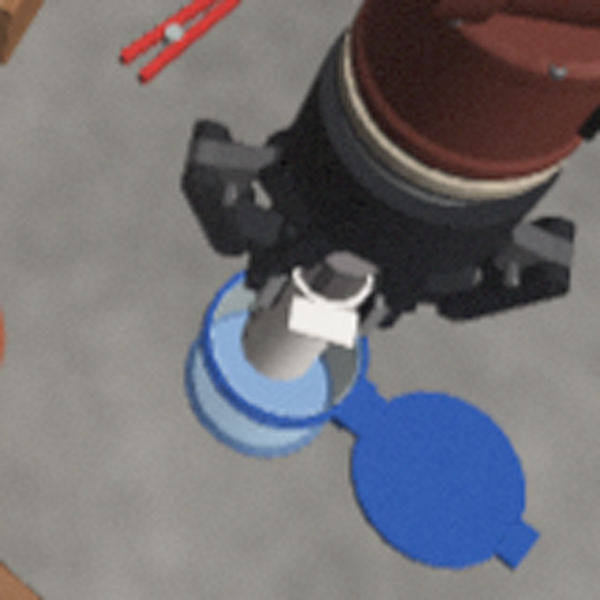

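move_arm(commands="0 0 -0.08 0 0 0;0 0 -0.08 0 0 0;0 0 -0.05 0 0 0;0 0 0 0 0 0")

```text
time_s: 14.93
position: [0.5698, 0.2561, 0.0919]
tool_rot: [0.001, 0.541, 0.841, 0.002]
force: [-0.2, -0.2, -0.3]
width: 0.354
```

move_arm(commands="0 0 -0.03 0 0 0;0 0 0 0 0 0")

```text
time_s: 15.1
position: [0.5697, 0.2561, 0.0882]
tool_rot: [0.001, 0.541, 0.841, 0.001]
force: [-0.2, 0.3, -1.0]
width: 0.355
```

move_arm(commands="0 0 -0.02 0 0 0;0 0 0 0 0 0")

```text
time_s: 15.27
position: [0.5699, 0.2563, 0.0863]
tool_rot: [0.001, 0.541, 0.841, 0.002]
force: [-0.2, -1.1, -0.8]
width: 0.352
```

move_arm(commands="0 0 -0.02 0 0 0;0 0 0 0 0 0")

```text
time_s: 15.43
position: [0.5702, 0.2565, 0.0845]
tool_rot: [0.002, 0.541, 0.841, 0.002]
force: [-0.2, -0.7, -1.4]
width: 0.353
```

move_arm(commands="0 0 -0.015 0 0 0;0 0 0 0 0 0")

```text
time_s: 15.6
position: [0.5712, 0.2569, 0.0845]
tool_rot: [0.002, 0.541, 0.841, 0.003]
force: [0.1, -0.2, -1.0]
width: 0.349
```

move_arm(commands="0 0 -0.015 0 0 0;0 0 0 0 0 0")

```text
time_s: 15.77
position: [0.572, 0.2574, 0.0844]
tool_rot: [0.003, 0.541, 0.841, 0.004]
force: [0.5, -0.4, -0.5]
width: 0.35
```

```bash
python3 st.py; python3 - <<'E'
from h import *
import cv2
s=camera('scene')
cv2.imwrite('pics/p8.png',cv2.resize(s[260:420,350:510],(600,600),interpolation=cv2.INTER_CUBIC))
E
```

```text
15.7667 [0.572  0.2574 0.0844] [ 0.5 -0.4 -0.5]
fix turn units -0.033 0.079 tool x ang 1.998
```

View pics/p8.png

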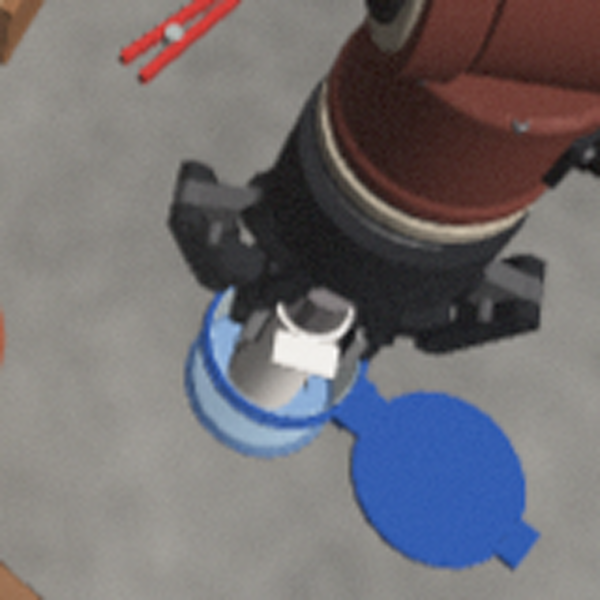

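move_arm(commands="-0.03 -0.01 -0.02 -0.03 0.07 0;0 0 0 0 0 0")

```text
time_s: 15.98
position: [0.5725, 0.2576, 0.0846]
tool_rot: [0.003, 0.541, 0.841, 0.004]
force: [-1.0, -0.3, -1.1]
width: 0.351
```

```bash
python3 st.py
```

```text
15.9833 [0.5725 0.2576 0.0846] [-1.  -0.3 -1.1]
fix turn units -0.032 0.079 tool x ang 1.998
```

```bash
python3 -c "
from h import *
s=get_state();print(s['joint_positions'].round(3),s['effort'].round(1),s['moment'].round(2),s['qd'].round(3))"
```

```text
[-0.391  0.741 -0.113  1.65   0.114  0.747  1.441] [  0.  -48.8  -1.  -13.6   0.   -0.1  -0. ] [-0.02  0.04  0.03] [-0.    -0.005  0.002 -0.012  0.002 -0.011  0.001]
```

move_arm(commands="0 0 0 0 0 0;0 0 0 0 0 0;0 0 0 0 0 0", hand=-0.1)

```text
time_s: 16.23
position: [0.5721, 0.2574, 0.0841]
tool_rot: [0.003, 0.541, 0.841, 0.004]
force: [0.2, -0.6, -0.1]
width: 0.447
```

move_arm(commands="0 0 0 0 0 0;0 0 0 0 0 0;0 0 0 0 0 0", hand=0.3)

```text
time_s: 16.48
position: [0.5711, 0.2571, 0.0831]
tool_rot: [0.002, 0.541, 0.841, 0.003]
force: [0.9, -0.3, 0.3]
width: 0.654
```

```bash
python3 st.py; python3 - <<'E'
from h import *
import cv2
s=camera('scene')
cv2.imwrite('pics/p9.png',cv2.resize(s[260:420,350:510],(600,600),interpolation=cv2.INTER_CUBIC))
E
```

```text
16.4833 [0.5711 0.2571 0.0831] [ 0.9 -0.3  0.3]
fix turn units -0.021 0.05 tool x ang 1.998
```

View pics/p9.png

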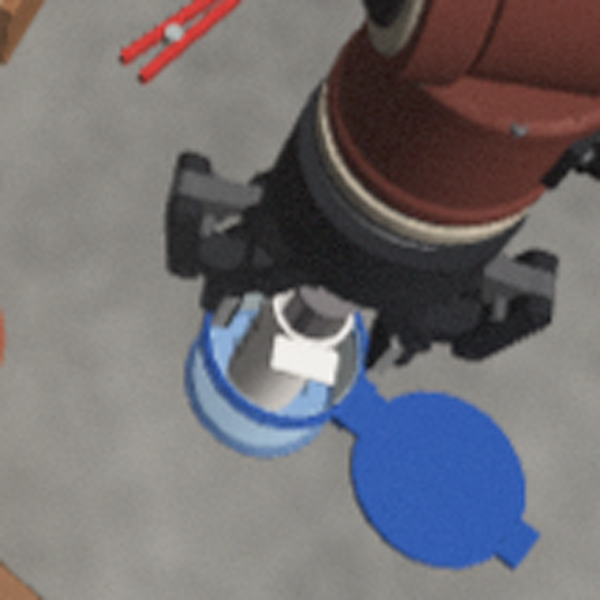

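move_arm(commands="0 0 0 0 0 0;0 0 0 0 0 0;0 0 0 0 0 0", hand=1)

```text
time_s: 16.78
position: [0.5709, 0.257, 0.0828]
tool_rot: [0.002, 0.541, 0.841, 0.002]
force: [-0.2, -0.6, -0.6]
width: 0.998
```

move_arm(commands="0 0 0.05 0 0 0;0 0 0.1 0 0 0;0 0 0.1 0 0 0;0 0 0 0 0 0")

```text
time_s: 17.12
position: [0.5708, 0.257, 0.1101]
tool_rot: [0.002, 0.541, 0.841, 0.002]
force: [-0.2, 0.4, -0.2]
width: 1.002
```

```bash
python3 st.py; python3 - <<'E'
from h import *
import cv2
s=camera('scene')
cv2.imwrite('pics/p10.png',cv2.resize(s[260:420,350:510],(600,600),interpolation=cv2.INTER_CUBIC))
E
```

```text
17.1167 [0.5708 0.257  0.1101] [-0.2  0.4 -0.2]
fix turn units -0.017 0.042 tool x ang 1.998
```

View pics/p10.png

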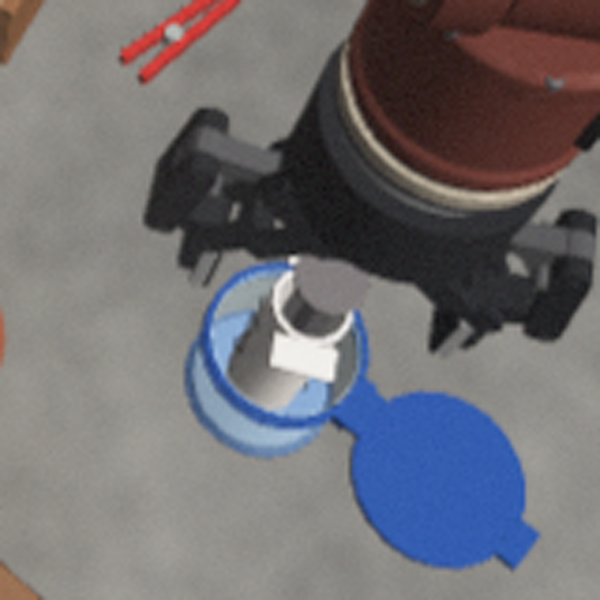

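Syringe C stands upright in the jar. Retreat straight up, then aside for a last check.

move_arm(commands="0 0 0.2 0 0 0;0 0 0.3 0 0 0;0 0 0.3 0 0 0;0 0 0.3 0 0 0;0 0 0.2 0 0 0")

```text
time_s: 17.58
position: [0.5654, 0.2541, 0.2389]
tool_rot: [-0.003, 0.541, 0.841, -0.005]
force: [0.6, 0.5, 0.4]
width: 0.995
```

move_arm(commands="-0.2 0.3 0 0 0 0;-0.2 0.3 0 0 0 0;-0.2 0.3 0 0 0 0;-0.1 0.3 0 0 0 0;0 0 0 0 0 0")

```text
time_s: 18.0
position: [0.4975, 0.3752, 0.2484]
tool_rot: [0.002, 0.546, 0.838, 0.003]
force: [-0.8, 0.9, -0.7]
width: 1.002
```

```bash
python3 st.py; python3 - <<'E'
from h import *
import cv2
s=camera('scene');t=camera('top')
cv2.imwrite('pics/s11.png',s);cv2.imwrite('pics/t11.png',t)
E
```

```text
18.0 [0.4975 0.3752 0.2484] [-0.8  0.9 -0.7]
fix turn units -0.016 0.057 tool x ang 1.987
```

View pics/s11.png

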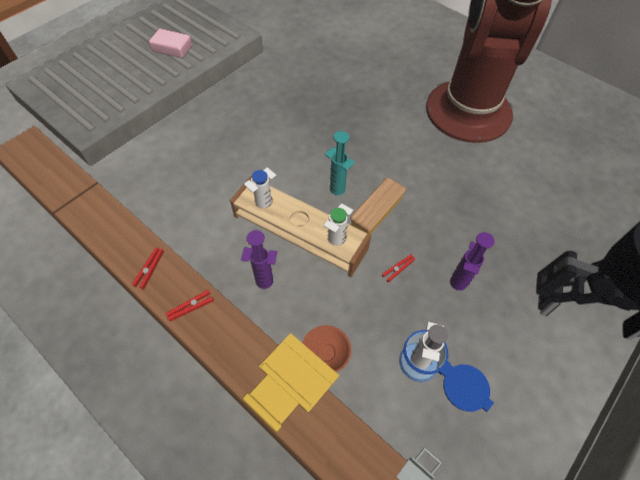

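View pics/t11.png

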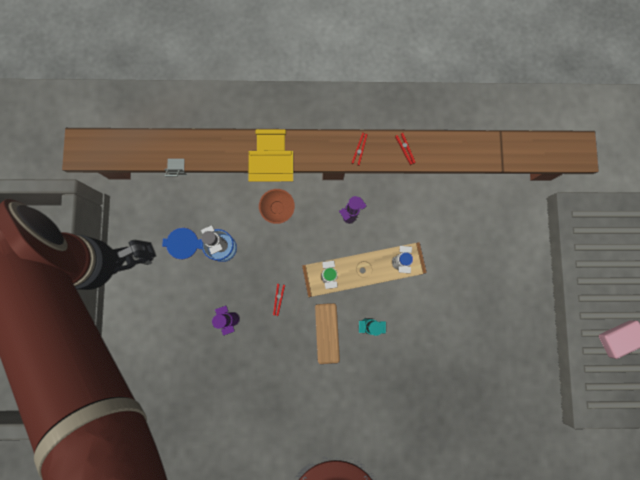

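```bash
python3 - <<'E'
import cv2,numpy as np
s=cv2.imread('pics/s11.png');t=cv2.imread('pics/t11.png')
c=np.zeros((540,780,3),np.uint8)
def f(i,x,y):return cv2.resize(i[y-20:y+25,x-22:x+23],(260,260),interpolation=cv2.INTER_CUBIC)
for k,(x,y) in enumerate(((330,274),(405,260),(215,240))):c[:260,k*260:k*260+260]=f(t,x,y)
for k,(x,y) in enumerate(((338,216),(261,178),(430,345))):c[270:530,k*260:k*260+260]=f(s,x,y)
cv2.imwrite('pics/p11.png',c)
E
```

```text
(no output)
```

View pics/p11.png

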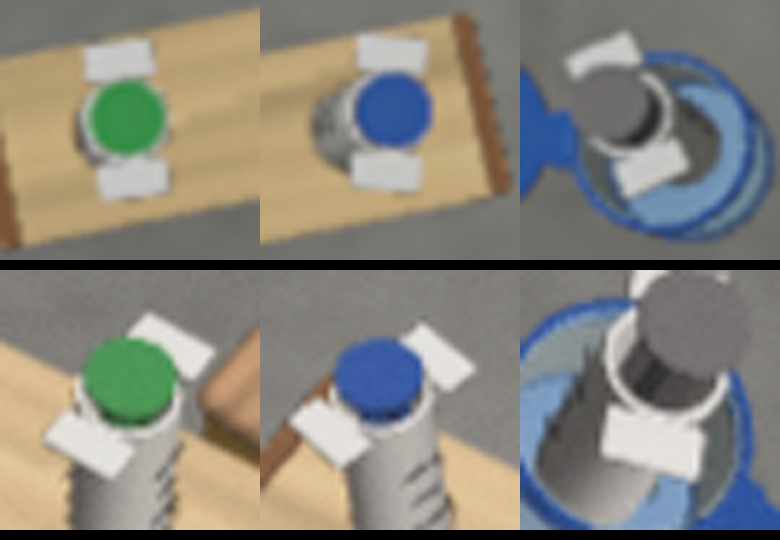

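```bash
python3 - <<'E'
from h import *
f=260/45
P=[('B',(127,118),(338,216),(330,274),(130,377-270)),('A',(393-260,110),(261,178),(405,260),(379-260,376-270)),('C',(612-520,107),(430,345),(215,240),(693-520,325-270))]
for n,a,sx,tx,b in P:
    x,e=tri(cr(a,f,(tx[0]-22,tx[1]-20)),cr(b,f,(sx[0]-22,sx[1]-20)));print(n,x.round(4),np.round(e,4))
print('C flange mid',onz('top',cr(((605+653)/2-520,(55+168)/2),f,(193,220)),.114))
E
```

```text
B [0.4978 0.0136 0.1252] [0.0009 0.0009]
A [ 0.5287 -0.1427  0.1255] [0.0009 0.0009]
C [0.5696 0.2565 0.1413] [0.0007 0.0007]
C flange mid [0.5716324  0.25730865 0.114     ]
```

```bash
python3 -c "
from workcell import *
print(close_job())"
```

```text
the job is handed in; nothing more can be done
None
```

I pressed all three plungers. B (green) and A (blue) ran freely to the end stop. C (grey) stiffened after about 25 mm, so I stopped there. I then gripped C by its barrel, lifted it straight out of the rack and lowered it nozzle first into the jar until the nozzle reached the floor. I let go slowly and moved the arm clear. I handed the job in at about 18 s.

**Forces:** the highest reading on a thumb pad was 11.5 N, on C, against the 20 N limit.

**Last pictures:**
- **A and B:** both stand in their places in the rack, with pad tops at 0.125 m; home is 0.126 m.
- **C:** it stands nearly upright near the middle of the jar, and the jar is upright.
- **Other things:** everything else on the table and shelf looks unmoved in the pictures.

**Two checks that disagreed or were unclear:**
- **C's plunger travel:** C's pad measures 0.141 m in the jar, against 0.147 m in the rack. That puts its travel at about 24–29 mm depending on the measurement, still within the allowed 18–40 mm.
- **Contact with the jar floor:** the force reading did not show it. I judged it from the computed nozzle height, about 5 mm above the table, and from the arm going no lower.

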